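Work a frame moulding past the dryer post into its bay

TASK

The loose length of frame moulding belongs in the long open-fronted bay of the plywood tidy, but the post of the dryer stand is in the way in front of one end of the bay. Slide it along the table with your fingertips or the outsides of the fingers, never taking it between the fingers or picking it up: push one end in behind the post first, then push the other end round, until the whole length lies flat on the table inside the bay, snug along the board at the back. Leave the bottles, cup, tape and hair dryer where they are.

Things in the scene. Friction and masses are not known exactly. Their poses are not given: they have to be found in the camera images.
- moulding: loose straight length of pale wooden frame moulding, L-shaped section: 270 mm long, 36 mm wide; 12 mm high over most of its width, with a rib 24 mm high and 14 mm wide along its +y long side. 0.1 to 0.2 kg, slides on the table. Origin: centre of its underside; x along its length, z up.
- end_a (a point): middle of the moulding's +x end face, 12 mm above its underside
- end_b (a point): middle of the moulding's -x end face, 12 mm above its underside
- tidy: plywood tidy fixed to the table. Its front part is a bay without floor or roof, open towards the robot: inside y -165 to 165 mm, x -60 to 0 mm; back board and two end boards 12 mm thick, 42 mm high. Behind is a supplies tray, to 50 mm high and x = 104 mm. Origin: at table height, middle of the back board's front face; x into the bay, away from the robot, y along it to the left.
- post: fixed post of a hair-dryer stand, 60 mm high: tube 24 mm thick in a collar 36 mm thick, 30 mm high; small clamping screw 30 mm out on its -x side, 46 mm up. Stands 80 mm before the back board, 70 mm in from the left or the right end board; the gap to the other end board is shorter than the moulding. Flush grey cap at the other end: no obstacle. Origin: its axis at the table; axes as tidy's.
- ink_a: small dropper bottle of ink, 29 mm in diameter, 90 mm high, standing beside the left end board of the tidy; origin at the centre of its underside. Bystander.
- ink_b: like ink_a, standing beside the right end board. Bystander.
- ink_c: like ink_a, standing farther out to the left. Bystander.
- cup: clear plastic cup with a pipette in it, 72 mm in diameter, 85 mm high (pipette to 130 mm), on the right; origin at the centre of its underside. Bystander.
- tape: roll of paper tape lying flat, 84 mm in diameter, 24 mm high, on the right; origin at the centre of its underside. Bystander.
- dryer: black hair dryer lying on its side on the left: barrel 76 mm in diameter and 175 mm long along its x, handle 150 mm to its -y side; origin under the middle of the barrel. Bystander.
- wash: white wash bottle, 52 mm in diameter, 190 mm high with its spout, on the right; origin at the centre of its underside. Bystander.
Things that resemble listed ones, but are neither listed nor needed, are in the scene too. Leave any red look-alike of the post alone.

How it is judged:
By the outcome, as a careful person would: the job done as asked, in the order asked, and still so for the second after the job is handed in, with the robot touching nothing.
It also fails if it takes over 58 s, if anything falls off the work surface, if the arm or the gripper's body presses on something with over 40 N, if the wrist force passes 120 N, or if a joint passes its speed limit or range.

ROBOT

A 6-joint arm with a two-finger parallel gripper is mounted at the origin on the work surface. World frame = base frame: x ahead of the robot, y to its left, z up, the work surface at z = 0. Lengths are in m, angles in rad, forces in N, time in s.
With the tool pointing down it reaches from about 0.25 to 0.775 m from the base axis. Payload 4 kg.
Tool frame: the origin (TCP) lies at the centre of the arm's flange, where the gripper is bolted on; the fingertips stand 199 mm ahead of it and the grasp point (between the pads) lies 180 mm ahead of it; z points along the fingers, y is the line along which they close (so a half turn about z gives the same grasp; the last joint's range is limited). The gripper opens to 94 mm and grips with 3 to 60 N. Pads are 16 mm wide; open, the fingers measure 119 mm over their backs; the gripper's body (75 mm by 177 mm) begins 78 mm behind the grasp point.
Start: joints at [1.084, 0.087, 1.371, -0, 1.684, -0.103], TCP at [0.206, 0.51, 0.405] pointing down, gripper open.
Joint ranges: [-3.1, 3.1], [-0.76, 2.03], [0.27, 2.55], [-1.08, 4.22], [0.17, 2.65], [-2.57, 2.57]. Speed limits (rad/s): [2.79, 2.79, 3.14, 3.14, 3.14, 3.14].

INTERFACE

Orientations are given as [roll, pitch, yaw] about the fixed x, y, z axes, in that order (R = Rz(yaw) Ry(pitch) Rx(roll)).
In Python, from bench import robot, eyes, models gives the robot as it stands.
- The arm moves only by the tool step_arm, never from a script. Its argument "commands" is a list that holds one entry, the list of rows, each a list of 7 numbers: the shift along the tool's x, y, z in mm, then the turn, a rotation vector about the tool's x, y, z in rad, then the finger opening in mm, from 0 to 94. In form: [[[tx, ty, tz, wx, wy, wz, gripper], ...]]. A call has 1 to 20 rows; each row shifts and turns the commanded pose from where the row before left it, along the tool's axes as they then stand; what a row does not reach is not made up. A row lasts 1/8 s, in which the tool goes at most 62.5 mm and 10.7 degrees, less where a joint would pass 70% of its speed; a pose out of reach is approached as far as the arm can. A call is refused whole if a number of a shift passes 62.5 or a number of a turn 0.188, either way. A call with a gripper value outside its range is refused whole. The fingers move at their own pace and stop on an object; the grip force is fixed at half the most. Time passes only in rows, so rows that do not move let the fingers close. It gives the time, the measured TCP pose, the force, the opening and the grip force at its end, in the units of the state.
- robot.get_obs(): the state, without advancing time (a new reading comes with each control period).
- eyes.snapshot(name): name is "scene" or "top"; returns a dict with "color" (400x640x3 uint8, red, green, blue), "camera_matrix" (3x3 intrinsics, pixels), "eye" and "rotation" of the camera in the world. Camera axes: x right, y up, looking along -z (the intrinsics and any distortion apply to the point x, -y, -z); pixel columns grow to the right and rows downward; lengths in m; the calibration is good to about 2 mm. A picture is of the moment at which its call begins. There is no depth.
- robot.close_job(): hands the job in; it is judged then, once.
Trained networks look in a picture, given as the dict that the camera call returned (one of the last four; its "shot" number tells which), for a name from the list of things; names that differ only in an ending like _2 or _b are one class to them, and where a whole thing is asked for, a point or a joint stands for the part that bears it (a point fixed in the world has none). Each returns a list of dicts, best first, with "confidence" (0 to 1); they miss things now and then, are a little off and sometimes report something else, mostly with a low value. They report only what shows in the picture. A call takes as long as a camera call. They do not tell look-alikes from the thing itself.
- models.masks_of(picture, query): "mask" (400x640 bool, what is visible of it) and "xy" ([column, row] in pixels, amid what is visible of it).
- models.tip_of(picture, query): "xy" ([column, row] in pixels: a listed point, or the origin of a listed thing).
The state is a dict: "time": time; "joint_positions": joint angles; "qvel": joint speeds; "joint_torque": joint torques, N m; "tool_pos": TCP position; "ee_rot": TCP orientation; "wrist_force": force on the tool from outside, world axes, zero at the start; "wrist_torque": the same for the moment, N m; "width": finger opening in m; "finger_force": force on a finger pad.
Only numpy, scipy, OpenCV 4.12 (cv2) and the standard library are available. Lean on these libraries where they do the work, as an engineer would, in place of code of your own. Each camera call takes 0.05 s, during which the arm holds its last target. There are 200 camera calls.

## Working session

There is one attempt and no reset: what is moved stays moved. The work goes in short steps, Python scripts to look and compute and a tool call to move; the robot and the scene stay as the last step left them, time stands still between calls to the robot, and variables do not carry over. Pictures are saved under pics/ and viewed, at most 10 in all, crops included, and the job is handed in when it is done.

Besides the shell and the picture viewer there is one more tool, called after "Call:" as a command line: name --argument value ..., lists and objects as JSON in quotes. step_arm: Moves the arm, as the interface text tells. Its arguments: {"type":"object","properties":{"commands":{"type":"array"}},"required":["commands"]}

```bash
mkdir -p pics; ls
cat > h.py <<'E'
import numpy as np, cv2
from bench import robot, eyes, models
def proj(p,P):
    K=P["camera_matrix"];R=np.array(P["rotation"]);e=np.array(P["eye"])
    c=(np.atleast_2d(P_ if 0 else p)-e)@R
    u=c[:,0]/-c[:,2];v=-c[:,1]/-c[:,2]
    return np.c_[K[0,0]*u+K[0,2],K[1,1]*v+K[1,2]]
def ray(P,xy):
    K=P["camera_matrix"];R=np.array(P["rotation"])
    d=np.linalg.inv(K)@np.array([xy[0],xy[1],1.]);return R@np.array([d[0],-d[1],-d[2]])
def at(P,xy,z):
    d=ray(P,xy);e=np.array(P["eye"]);return e+d*(z-e[2])/d[2]
def save(P,n,crop=None,s=1):
    im=P["color"][...,::-1]
    if crop: im=im[crop[1]:crop[3],crop[0]:crop[2]]
    cv2.imwrite("pics/"+n,cv2.resize(im,None,fx=s,fy=s,interpolation=cv2.INTER_CUBIC))
E
python3 - <<'E'
from h import *
o=robot.get_obs();print(o["time"],o["tool_pos"],o["ee_rot"])
S=eyes.snapshot("scene");T=eyes.snapshot("top")
print(T.keys(),T["camera_matrix"],T["eye"],S["eye"])
save(S,"s0.png");save(T,"t0.png")
for n in ["moulding","end_a","end_b","tidy","post","ink_a","cup","tape","dryer","wash"]:
    for nm,P in (("S",S),("T",T)):
        for r in models.tip_of(P,n)[:4]: print(n,nm,np.round(r["xy"],1),round(r["confidence"],2),np.round(at(P,r["xy"],.012 if "end" in n else 0),3))
E
```

```text
pics
0.0 [0.20591332 0.50987177 0.40350746] [-3.13938018e+00 -1.91132857e-04  2.75774399e+00]
dict_keys(['color', 'camera_matrix', 'eye', 'rotation', 'shot']) [[435.66287569   0.         311.8627086 ]
 [  0.         435.66287569 202.66941038]
 [  0.           0.           1.        ]] [0.28398738 0.02152501 1.191958  ] [ 0.91872661 -0.56078066  0.90220276]Traceback (most recent call last):
  File "<stdin>", line 8, in <module>
  File "h.py", line 12, in at
    d=ray(P,xy);e=np.array(P["eye"]);return e+d*(z-e[2])/d[2]
                                                         ~^^^
IndexError: invalid index to scalar variable.
```

```bash
sed -i 's/R=np.array(P\["rotation"\])/R=rot(P)/' h.py; sed -i '2a from scipy.spatial.transform import Rotation as Ro\ndef rot(P):\n    r=np.array(P["rotation"]);return r if r.ndim==2 else (Ro.from_euler("xyz",r) if r.size==3 else Ro.from_quat(r)).as_matrix()' h.py
python3 - <<'E'
from h import *
S=eyes.snapshot("scene");T=eyes.snapshot("top")
print(T["rotation"],S["rotation"])
save(S,"s0.png");save(T,"t0.png")
for n in ["moulding","end_a","end_b","tidy","post","ink_a","cup","tape","dryer","wash"]:
    for nm,P in (("S",S),("T",T)):
        for r in models.tip_of(P,n)[:4]: print(n,nm,np.round(r["xy"],1),round(r["confidence"],2),np.round(at(P,r["xy"],.012 if "end" in n else 0),3))
E
```

```text
[ 0.18551242  0.00786287 -1.57660772] [0.69329073 0.00337095 0.57843799]
moulding S [315.9 179.1] 0.85 [0.468 0.12  0.   ]
moulding T [342.5 192.4] 0.6 [ 0.536 -0.056  0.   ]
moulding T [284.7 217.2] 0.56 [0.467 0.105 0.   ]
end_a S [336.7 153.3] 0.88 [0.469 0.246 0.012]
end_a S [293.5 203.4] 0.84 [ 0.471 -0.007  0.012]
end_a T [335.  215.3] 0.74 [ 0.47  -0.034  0.012]
end_a T [234.6 217.6] 0.67 [0.465 0.242 0.012]
end_b S [336.7 153.3] 0.88 [0.469 0.246 0.012]
end_b S [293.5 203.4] 0.84 [ 0.471 -0.007  0.012]
end_b T [335.  215.3] 0.74 [ 0.47  -0.034  0.012]
end_b T [234.6 217.6] 0.67 [0.465 0.242 0.012]
tidy S [342.3 221.7] 0.88 [0.623 0.023 0.   ]
tidy T [312.6 162.7] 0.56 [0.623 0.027 0.   ]
post S [253.6 243.6] 0.74 [ 0.455 -0.176  0.   ]
post S [300.  227.7] 0.48 [ 0.532 -0.062 -0.   ]
post T [388.6 216.9] 0.73 [ 0.466 -0.182  0.   ]
post T [345.4 191.8] 0.45 [ 0.538 -0.064  0.   ]
ink_a S [293.7 273.8] 0.75 [ 0.602 -0.191  0.   ]
ink_a S [387.9 181. ] 0.58 [0.663 0.237 0.   ]
ink_a S [336.8 151.4] 0.57 [0.458 0.265 0.   ]
ink_a S [398.1 141.2] 0.55 [0.61  0.424 0.   ]
ink_a T [493.  230.2] 0.69 [ 0.427 -0.467  0.   ]
ink_a T [172.7 171.1] 0.67 [0.601 0.423 0.   ]
ink_a T [237.6 151.1] 0.65 [0.659 0.24  0.   ]
ink_a T [279.6 217.2] 0.5 [0.467 0.119 0.   ]
cup S [234.9 349.5] 0.57 [ 0.601 -0.423  0.   ]
cup T [473.7 168.3] 0.8 [ 0.603 -0.427  0.   ]
tape S [168.7 324.7] 0.72 [ 0.429 -0.465  0.   ]
tape T [493.4 229.6] 0.56 [ 0.429 -0.468  0.   ]
dryer S [352.2 110.4] 0.75 [0.392 0.486 0.   ]
dryer S [398.4 140.4] 0.34 [0.609 0.428 0.   ]
dryer T [140.6 247.7] 0.97 [0.386 0.499 0.   ]
wash S [170.3 277.5] 0.65 [ 0.339 -0.375  0.   ]
wash T [462.1 262.6] 0.82 [ 0.34  -0.376  0.   ]
```

View pics/t0.png

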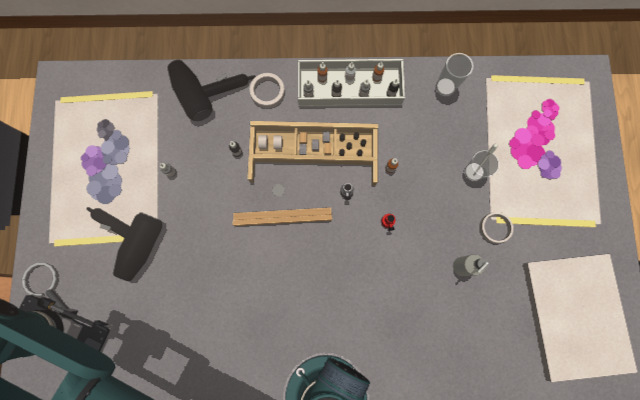

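View pics/s0.png

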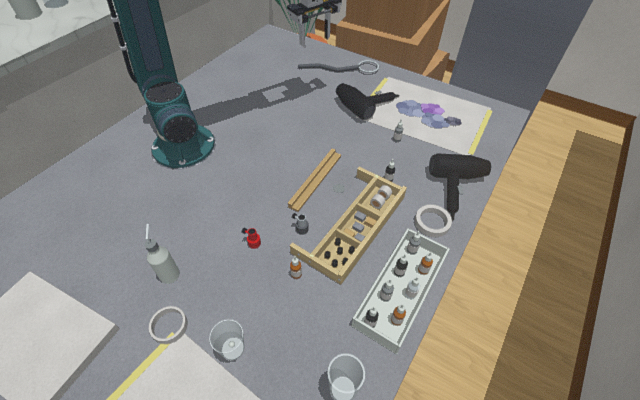

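```bash
cat >> h.py <<'E'
def pose(x,y,yaw,pts):
    c,s=np.cos(yaw),np.sin(yaw);pts=np.array(pts,float)
    return np.c_[x+c*pts[:,0]-s*pts[:,1],y+s*pts[:,0]+c*pts[:,1],pts[:,2]]
def box(x0,x1,y0,y1,z0,z1): return [[a,b,c] for c in (z0,z1) for a,b in ((x0,y0),(x1,y0),(x1,y1),(x0,y1))]
def over(P,im,crop,s,pts,col):
    q=((proj(pts,P)-crop[:2]+.5)*s-.5)
    for k in range(0,len(q),4): cv2.polylines(im,[np.round(q[k:k+4]*8).astype(int).reshape(-1,1,2)],True,col,1,cv2.LINE_AA,3)
def crop(P,c,s): return cv2.resize(P["color"][c[1]:c[3],c[0]:c[2],::-1],None,fx=s,fy=s,interpolation=cv2.INTER_CUBIC)
E
cat > ov.py <<'E'
from h import *
import sys
m=eval(sys.argv[1]);t=eval(sys.argv[2]);n=sys.argv[3]
T=eyes.snapshot("top");S=eyes.snapshot("scene");ims=[]
for P,c,s in ((T,(220,110,410,235),4),(S,(240,140,430,285),4)):
    im=crop(P,c,s)
    over(P,im,c,s,pose(*m,box(-.135,.135,-.018,.018,0,.012)+box(-.135,.135,.004,.018,.024,.024)),(255,0,0))
    over(P,im,c,s,pose(*t,box(-.06,0,-.165,.165,0,.042)+box(-.06,.104,-.177,.177,.042,.042)),(0,255,0))
    over(P,im,c,s,pose(*t,box(-.098,-.062,-.113,-.077,0,.03)),(0,0,255))
    cv2.imwrite("pics/%s_%s.png"%(n,"t" if P is T else "s"),im)
E
python3 ov.py "(.467,.104,1.57)" "(.623,.025,0)" o1
```

```text
(no output)
```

View pics/o1_t.png

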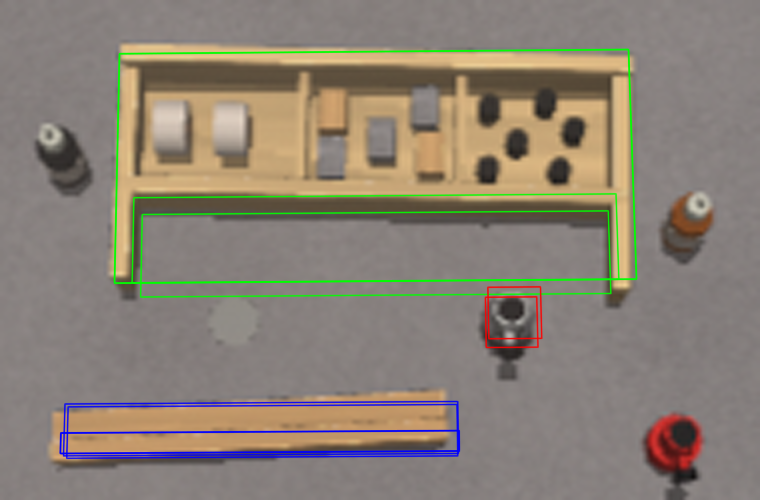

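View pics/o1_s.png

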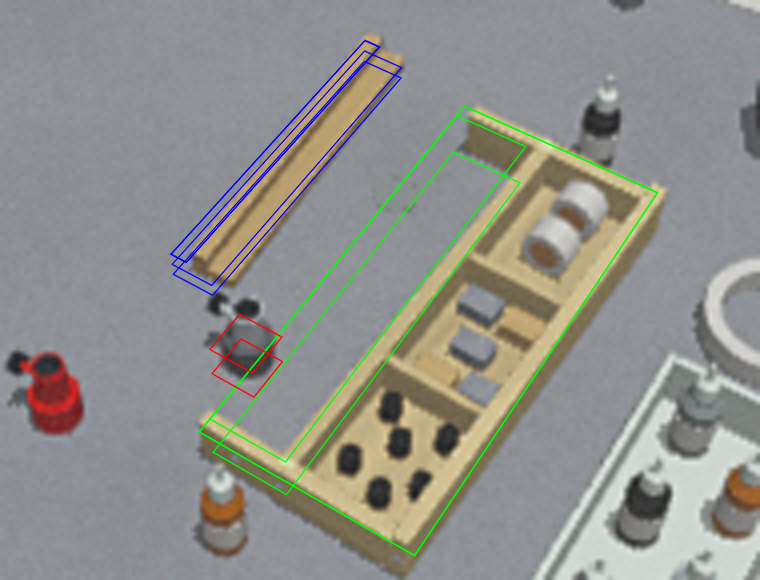

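```bash
python3 ov.py "(.468,.110,1.62)" "(.6215,.026,-.035)" o2; python3 -c "
import cv2,numpy as np
a=cv2.imread('pics/o2_t.png');b=cv2.imread('pics/o2_s.png')
a=a[20:490];b=b[20:460,130:680]
cv2.imwrite('pics/o2.png',np.vstack([cv2.resize(a,(500,int(470*500/760))),cv2.resize(b,(500,int(440*500/550)))])[:600]) if 0 else None
c=np.zeros((600,800,3),np.uint8);A=cv2.resize(a,(460,284));B=cv2.resize(b,(395,316));c[:284,:460]=A;c[284:600,:395]=B;cv2.imwrite('pics/o2.png',c)"
```

```text
(no output)
```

View pics/o2_t.png

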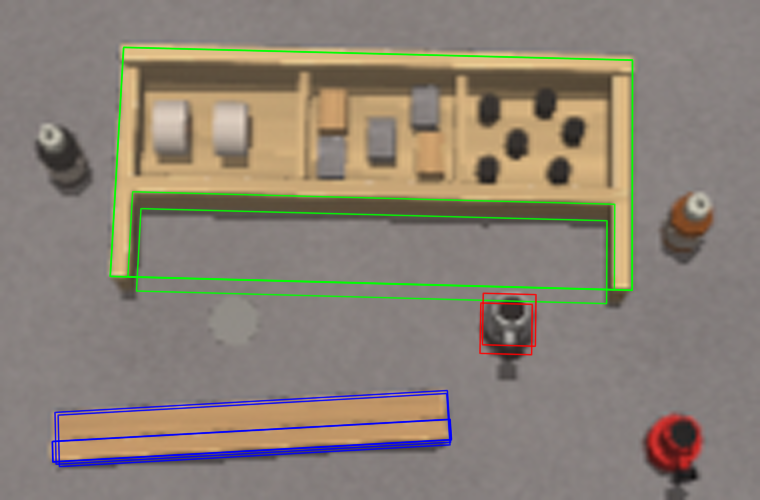

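View pics/o2_s.png

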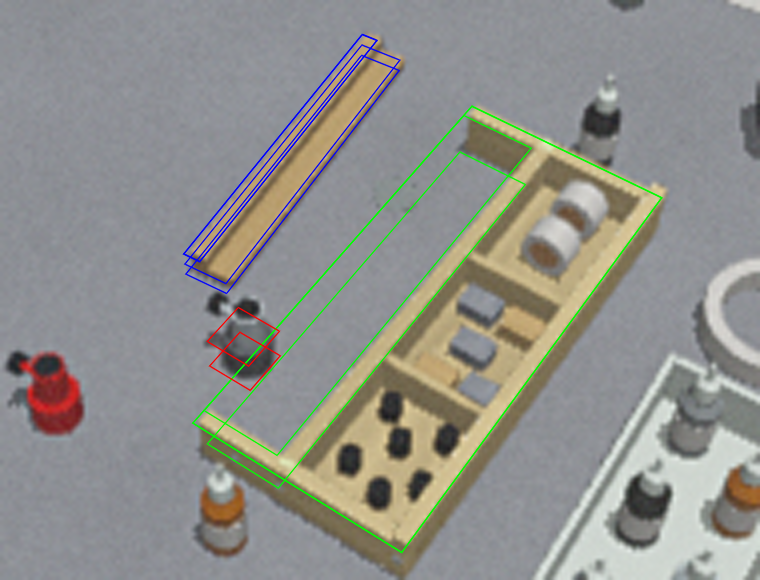

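The top crop (4x) shows one moulding (blue fit, 57,460 to 447,391), its rib on the robot side. It also shows the bay (green) and the grey post at (508,320), in front of the right end. The red look-alike is at (672,440) and the flush cap at (233,322). In the full top picture, the candidates are:
- **Moulding:** only (283,217).
- **Post:** grey (346,190) and red (389,221). I choose grey.

Both views agree with the model to about 5 mm.

Call:
step_arm --commands '[[[-31.4,-27.5,0,0,0,0,94],[-31.4,-27.5,0,0,0,0,94],[-31.4,-27.5,0,0,0,0,94],[-31.4,-27.5,0,0,0,0,94],[-31.4,-27.5,0,0,0,0,94],[-31.4,-27.5,0,0,0,0,94],[-31.4,-27.5,0,0,0,0,94],[-31.4,-27.5,0,0,0,0,94],[-31.4,-27.5,0,0,0,0,94],[-31.4,-27.5,0,0,0,0,94],[-31.4,-27.5,0,0,0,0,94],[-31.4,-27.5,0,0,0,0,94],[0,0,0,0,0,-0.1085,94],[0,0,0,0,0,-0.1085,94],[0,0,30,0,0,-0.1085,94],[0,0,30,0,0,-0.1085,94],[0,0,30,0,0,0,94],[0,0,30,0,0,0,94],[0,0,0,0,0,0,94],[0,0,0,0,0,0,94]]]'

```text
time: 3.95
tool_pos: [0.4322, 0.0629, 0.2859]
ee_rot: [3.142, 0.002, -3.091]
wrist_force: [0.5, -0.6, 0.1]
width: 0.0941
finger_force: 0.0
```

Call:
step_arm --commands '[[[0,0,20,0,0,0,94],[0,0,20,0,0,0,94],[0,0,20,0,0,0,94],[0,0,20,0,0,0,94],[0,0,2,0,0,0,94],[-4,0,0,0,0,0,94],[-4,0,0,0,0,0,94],[-4,0,0,0,0,0,94],[-4,0,0,0,0,0,94],[-4.5,-0.7,0,0,0,-0.025,94],[-4.5,-0.7,0,0,0,-0.025,94],[-4.5,-0.7,0,0,0,-0.025,94],[-4.5,-0.7,0,0,0,-0.025,94],[-4.5,-0.7,0,0,0,-0.025,94],[-4.5,-0.7,0,0,0,-0.025,94],[0,0,0,0,0,0,94]]]'

```text
time: 5.95
tool_pos: [0.4755, 0.0626, 0.2027]
ee_rot: [-3.142, 0.001, -2.941]
wrist_force: [-0.0, 0.1, -0.4]
width: 0.0943
finger_force: 0.0
```

```bash
cat > fit.py <<'E'
# fit moulding pose by colour mask in both views given a start guess
from h import *
import sys
from scipy.optimize import minimize
TID=(.6215,.026,-.035)
def tri(P,m):
    M=np.zeros((400*4,640*4),np.uint8)
    q=proj(pose(*m,box(-.135,.135,-.018,.018,0,.012)+box(-.135,.135,.004,.018,0,.024)),P)
    for k in (q[:8],q[8:]):
        cv2.fillPoly(M,[np.round(cv2.convexHull(((k+.5)*4).astype(np.float32))*16).astype(int)],255,cv2.LINE_8,4)
    return cv2.resize(M,(640,400),interpolation=cv2.INTER_AREA)/255.
def fit(P,g):
    c=models.masks_of(P,"moulding")
    if not c: return None
    gm=proj([[g[0],g[1],.01]],P)[0]
    c=min(c,key=lambda r:-(r["mask"]*tri(P,g)).sum());m=c["mask"].astype(float)
    b=g;
    for sc in ((.012,.015,.08),(.004,.005,.03)):
        s=np.array([b]+[np.array(b)+np.eye(3)[i]*sc[i] for i in range(3)])
        r=minimize(lambda v:((tri(P,v)-m)**2).sum(),b,method="Nelder-Mead",options=dict(initial_simplex=s,maxiter=120,xatol=1e-4,fatol=.1));b=r.x
    return b,r.fun,m.sum(),c["confidence"]
def tidyf(b):
    d=np.array([b[0]-TID[0],b[1]-TID[1]]);c,s=np.cos(TID[2]),np.sin(TID[2])
    ctr=np.array([c*d[0]+s*d[1],-s*d[0]+c*d[1]]);a=b[2]-TID[2];e=np.array([np.cos(a),np.sin(a)])*.135
    return np.round(1000*np.r_[ctr,ctr+e,ctr-e]),np.round(np.degrees(a-np.pi/2),1)
if __name__=="__main__":
    g=eval(sys.argv[1]);n=sys.argv[2]
    T=eyes.snapshot("top");S=eyes.snapshot("scene")
    for nm,P in (("T",T),("S",S)):
        f=fit(P,g)
        if f: print(nm,np.round(f[0],4),np.round(f[1:],2),"tidy: ctr,left,right",*tidyf(f[0]))
    save(T,n+"_t.png",(200,100,420,260),3);save(S,n+"_s.png",(230,130,440,300),3)
    o=robot.get_obs();print(o["time"],np.round(o["tool_pos"],4),np.round(o["ee_rot"],3),np.round(o["wrist_force"],1))
E
python3 fit.py "(.49,.11,1.77)" f1
```

```text
T [0.4916 0.117  1.7642] [9.215e+02 4.060e+02 6.500e-01] tidy: ctr,left,right [-133.   86. -164.  218. -102.  -45.] 13.1
S [0.4937 0.12   1.7749] [7.49e+01 8.53e+02 5.80e-01] tidy: ctr,left,right [-131.   89. -163.  221.  -99.  -42.] 13.7
6.15 [0.475  0.0626 0.2027] [ 3.142  0.    -2.941] [-0.7  0.3  0.8]
```

View pics/f1_s.png

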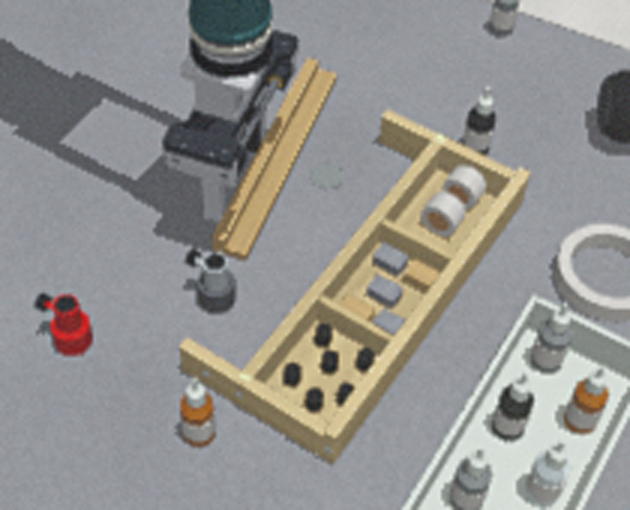

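The moulding (in the picture from 230,240 to 320,70) followed the two fingers as planned, with its right end nearing the gap left of the grey post (213,280). Same arc again, then back off.

Call:
step_arm --commands '[[[-4.5,-0.7,0,0,0,-0.025,94],[-4.5,-0.7,0,0,0,-0.025,94],[-4.5,-0.7,0,0,0,-0.025,94],[-4.5,-0.7,0,0,0,-0.025,94],[-4.5,-0.7,0,0,0,-0.025,94],[-4.5,-0.7,0,0,0,-0.025,94],[-4,0,0,0,0,0,94],[0,0,0,0,0,0,94],[15,0,0,0,0,0,94],[25,0,-25,0,0,0,60],[40,30,-40,0,0,0,30],[40,50,-30,0,0,0,5],[20,50,-10,0,0,0,5],[0,0,0,0,0,0,5]]]'

```text
time: 7.9
tool_pos: [0.3348, 0.1381, 0.3043]
ee_rot: [3.141, 0.003, -2.786]
wrist_force: [0.4, -1.0, 1.1]
width: 0.0475
finger_force: 0.0
```

```bash
python3 fit.py "(.515,.118,1.92)" f2
```

```text
T [0.5158 0.1221 1.9276] [1.1148e+02 1.1990e+03 7.5000e-01] tidy: ctr,left,right [-109.   92. -161.  217.  -57.  -32.] 22.4
S [0.5165 0.1232 1.9254] [2.073e+01 8.760e+02 6.600e-01] tidy: ctr,left,right [-108.   93. -160.  218.  -57.  -31.] 22.3
8.1 [0.3375 0.1361 0.3027] [-3.141e+00 -1.000e-03 -2.792e+00] [-0.4 -0.4  0.3]
```

Call:
step_arm --commands '[[[0,0,0,0,0,0.174,5],[0,0,0,0,0,0.174,5],[0,0,0,0,0,0.174,5],[0,0,0,0,0,0.174,5],[0,0,0,0,0,0.174,5],[0,0,0,0,0,0.174,5],[0,0,0,0,0,0.174,5],[0,0,0,0,0,0.174,5],[0,0,0,0,0,0.174,5],[20.4,40,0,0,0,0,5],[20.4,40,0,0,0,0,5],[20.4,40,0,0,0,0,5],[20.4,40,0,0,0,0,5],[0,0,20,0,0,0,5],[0,0,20,0,0,0,5],[0,0,0,0,0,0,5],[0,0,0,0,0,0,5]]]'

```text
time: 10.22
tool_pos: [0.4598, 0.2683, 0.2633]
ee_rot: [-3.142, 0.0, 1.924]
wrist_force: [0.6, -0.6, 1.0]
width: 0.0051
finger_force: 0.0
```

Call:
step_arm --commands '[[[0,0,20,0,0,0,5],[0,0,20,0,0,0,5],[0,0,20,0,0,0,5],[-5,0,0,0,0,0,5],[-5,0,0,0,0,0,5],[-4,0,0,0,0,0,5],[-5,0,0,0,0,0,5],[-5,0,0,0,0,0,5],[-5,0,0,0,0,0,5],[-5,0,0,0,0,0,5],[-5,0,0,0,0,0,5],[-5,0,0,0,0,0,5],[-5,0,0,0,0,0,5],[-5,0,0,0,0,0,5],[-5,0,0,0,0,0,5],[-5,0,0,0,0,0,5],[0,0,0,0,0,0,5]]]'

```text
time: 12.35
tool_pos: [0.4814, 0.2083, 0.2031]
ee_rot: [-3.141, 0.001, 1.925]
wrist_force: [0.8, -0.4, 0.9]
width: 0.005
finger_force: 0.0
```

```bash
python3 fit.py "(.533,.075,1.92)" f3
```

```text
T [0.5372 0.062  1.9309] [1.2497e+02 1.2400e+03 7.2000e-01] tidy: ctr,left,right [ -86.   33. -138.  158.  -34.  -92.] 22.6
S [0.5341 0.074  1.9234] [2.459e+01 9.340e+02 6.000e-01] tidy: ctr,left,right [ -89.   45. -140.  170.  -38.  -80.] 22.2
12.55 [0.4812 0.2088 0.2031] [-3.141  0.     1.926] [ 0.6  0.5 -0.6]
```

View pics/f3_s.png

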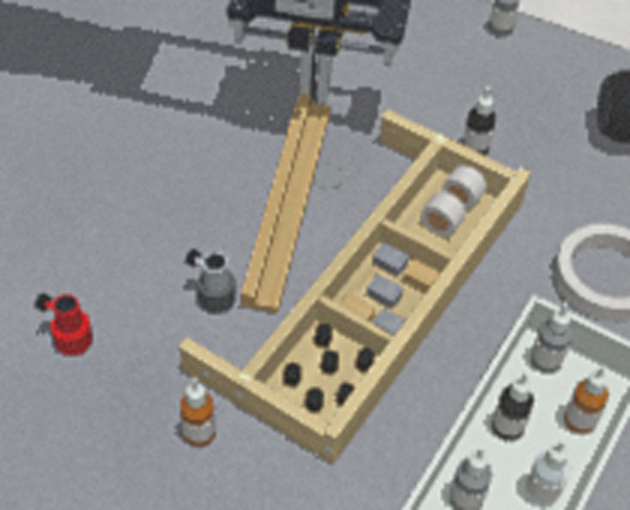

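The right end (260,300) is entering behind the grey post (213,285) and is clear of it; I keep pushing along the axis.

Call:
step_arm --commands '[[[-5,0,0,0,0,0,5],[-5,0,0,0,0,0,5],[-5,0,0,0,0,0,5],[-5,0,0,0,0,0,5],[-5,0,0,0,0,0,5],[-5,0,0,0,0,0,5],[-5,0,0,0,0,0,5],[-5,0,0,0,0,0,5],[-5,0,0,0,0,0,5],[-4,0,0,0,0,0,5],[-4,0,0,0,0,0,5],[0,0,0,0,0,0,5]]]'

```text
time: 14.05
tool_pos: [0.4998, 0.1589, 0.2033]
ee_rot: [3.141, 0.0, 1.925]
wrist_force: [0.3, 0.4, 0.7]
width: 0.0053
finger_force: 0.0
```

```bash
python3 fit.py "(.552,.025,1.92)" f4
```

```text
T [0.5526 0.0209 1.9298] [2.0264e+02 1.1590e+03 7.5000e-01] tidy: ctr,left,right [ -69.   -8. -121.  117.  -17. -132.] 22.6
S [0.5518 0.0259 1.9268] [5.992e+01 9.590e+02 8.300e-01] tidy: ctr,left,right [ -70.   -3. -121.  122.  -18. -127.] 22.4
14.25 [0.4997 0.1592 0.2034] [3.141 0.    1.926] [ 1.1  0.4 -0.3]
```

Call:
step_arm --commands '[[[20,0,0,0,0,0,5],[0,0,-35,0,0,0,5],[0,0,-35,0,0,0,5],[0,0,0,0,0,-0.1745,50],[0,0,0,0,0,-0.1745,94],[0,0,0,0,0,-0.1745,94],[0,0,0,0,0,-0.1745,94],[0,0,0,0,0,-0.1745,94],[0,0,0,0,0,-0.1745,94],[0,0,0,0,0,-0.1745,94],[0,0,0,0,0,-0.1745,94],[0,0,0,0,0,-0.1745,94],[12.5,-40,0,0,0,0,94],[12.5,-40,0,0,0,0,94],[12.5,-40,0,0,0,0,94],[0,0,0,0,0,0,94],[0,0,0,0,0,0,94]]]'

```text
time: 16.38
tool_pos: [0.4992, 0.0527, 0.2733]
ee_rot: [3.141, 0.0, -2.787]
wrist_force: [-0.1, 0.0, 0.5]
width: 0.0944
finger_force: 0.0
```

```bash
python3 fit.py "(.552,.025,1.92)" f5
```

```text
T [0.5552 0.0108 1.9453] [9.5249e+02 3.4100e+02 7.3000e-01] tidy: ctr,left,right [ -66.  -18. -120.  106.  -12. -141.] 23.5
S [0.5526 0.0235 1.9174] [6.08e+01 1.03e+03 6.40e-01] tidy: ctr,left,right [ -69.   -5. -119.  120.  -19. -130.] 21.9
16.575 [0.4991 0.0534 0.2732] [ 3.141  0.    -2.785] [-1.1  0.2  0.1]
```

Call:
step_arm --commands '[[[0,0,20,0,0,0,94],[0,0,20,0,0,0,94],[0,0,20,0,0,0,94],[0,0,10,0,0,0,94],[-5,0,0,0,0,0,94],[-5,0,0,0,0,0,94],[-4,0,0,0,0,0,94],[-4.7,1,0,0,0,0.026,94],[-4.7,1,0,0,0,0.026,94],[-4.7,1,0,0,0,0.026,94],[-4.7,1,0,0,0,0.026,94],[-4.7,1,0,0,0,0.026,94],[-4.7,1,0,0,0,0.026,94],[-4.7,1,0,0,0,0.026,94],[-4.7,1,0,0,0,0.026,94],[0,0,0,0,0,0,94]]]'

```text
time: 18.58
tool_pos: [0.5469, 0.0749, 0.2032]
ee_rot: [3.141, 0.001, -2.995]
wrist_force: [-0.4, -0.1, -0.4]
width: 0.0934
finger_force: 0.0
```

```bash
python3 fit.py "(.575,.03,1.72)" f6
```

```text
T [0.5803 0.0204 1.7374] [9.2441e+02 3.7200e+02 7.1000e-01] tidy: ctr,left,right [ -41.   -7.  -68.  125.  -14. -139.] 11.6
S [0.5818 0.0322 1.7165] [1.0341e+02 1.0090e+03 9.8000e-01] tidy: ctr,left,right [ -40.    5.  -64.  138.  -16. -128.] 10.4
18.775 [0.5465 0.0747 0.2032] [ 3.141  0.    -2.995] [-0.3  0.2  0.5]
```

View pics/f6_s.png

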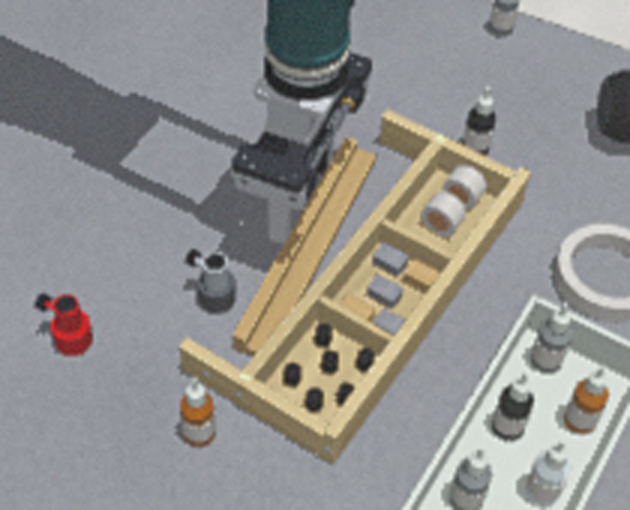

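Call:
step_arm --commands '[[[-4.7,1,0,0,0,0.026,94],[-4.7,1,0,0,0,0.026,94],[-4.7,0.5,0,0,0,0.026,94],[-4.7,0,0,0,0,0.026,94],[-4.5,0,0,0,0,0.026,94],[-4,0,0,0,0,0.026,94],[-3,0,0,0,0,0.026,94],[0,0,0,0,0,0,94],[0,0,0,0,0,0,94]]]'

```text
time: 19.9
tool_pos: [0.5764, 0.0794, 0.2033]
ee_rot: [3.142, 0.0, 3.106]
wrist_force: [0.3, -0.9, -0.4]
width: 0.094
finger_force: 0.0
```

```bash
python3 fit.py "(.603,.04,1.54)" f7
```

```text
T [0.6004 0.0122 1.5625] [8.7263e+02 4.1500e+02 6.9000e-01] tidy: ctr,left,right [ -21.  -15.  -24.  120.  -17. -149.] 1.5
S [0.598  0.0348 1.5828] [300.17 867.     0.96] tidy: ctr,left,right [ -24.    8.  -30.  143.  -17. -127.] 2.7
20.1 [0.5763 0.0795 0.2033] [3.142 0.    3.106] [ 0.3 -0.6 -0.2]
```

Call:
step_arm --commands '[[[-1,0,0,0,0,0,94],[-1,0,0,0,0,0,94],[-1,0,0,0,0,0,94],[0,0,0,0,0,0,94]]]'

```text
time: 20.6
tool_pos: [0.5791, 0.0794, 0.2032]
ee_rot: [-3.142, -0.001, 3.106]
wrist_force: [-3.0, -0.9, 2.0]
width: 0.094
finger_force: 1.5
```

Call:
step_arm --commands '[[[-0.7,0,0,0,0,0,94],[-0.7,0,0,0,0,0,94],[0,0,0,0,0,0,94]]]'

```text
time: 20.98
tool_pos: [0.5797, 0.0794, 0.2032]
ee_rot: [-3.141, -0.004, 3.106]
wrist_force: [-6.8, -1.0, 6.4]
width: 0.0944
finger_force: 3.5
```

Call:
step_arm --commands '[[[10,0,0,0,0,0,94],[20,0,0,0,0,0,94],[40,0,-20,0,0,0,94],[50,0,-30,0,0,0,94],[60,0,-30,0,0,0,94],[60,0,0,0,0,0,94],[0,0,0,0,0,0,94],[0,0,0,0,0,0,94]]]'

```text
time: 21.98
tool_pos: [0.3454, 0.0877, 0.2817]
ee_rot: [3.141, 0.004, 3.106]
wrist_force: [0.1, -0.4, 0.3]
width: 0.0944
finger_force: 0.0
```

```bash
python3 fit.py "(.603,.035,1.536)" f8; python3 -c "
from h import *
T=eyes.snapshot('top');save(T,'f8c.png',(240,110,400,220),5)"
```

```text
T [0.6049 0.0337 1.5414] [6.776e+01 1.244e+03 5.800e-01] tidy: ctr,left,right [ -17.    7.  -18.  142.  -16. -128.] 0.3
S [0.6015 0.0369 1.5551] [3.5434e+02 8.1800e+02 7.0000e-01] tidy: ctr,left,right [ -20.   10.  -23.  145.  -18. -125.] 1.1
22.175 [0.3463 0.0876 0.2813] [3.142 0.    3.106] [-0.  -0.3 -0.6]
```

View pics/f8c.png

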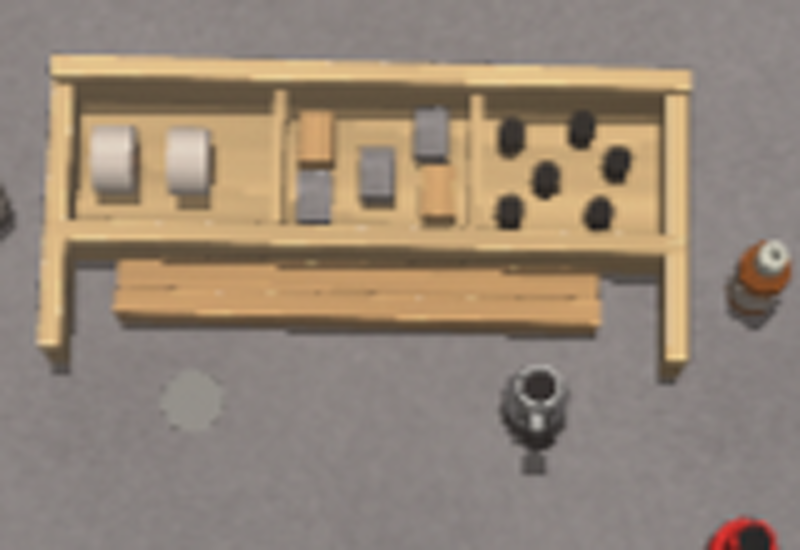

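The moulding (115–600, 260–330) lies inside the bay, parallel to the back board to within 0.3°. One more light, centred press will make sure both ends are snug.

Call:
step_arm --commands '[[[0,-25,0,0,0,0,94],[0,-25,0,0,0,0,94],[-60,0,0,0,0,0,94],[-60,0,30,0,0,0,94],[-50,0,30,0,0,0,94],[-40,0,20,0,0,0,94],[-17,0,0,0,0,0,94],[-5,0,0,0,0,0,94],[-2,0,0,0,0,0,94],[-2,0,0,0,0,0,94],[-2,0,0,0,0,0,94],[-1,0,0,0,0,0,94],[-1,0,0,0,0,0,94],[0,0,0,0,0,0,94]]]'

```text
time: 23.98
tool_pos: [0.5779, 0.0295, 0.2034]
ee_rot: [3.142, -0.004, 3.106]
wrist_force: [-5.2, 0.1, 4.4]
width: 0.0939
finger_force: 3.0
```

Call:
step_arm --commands '[[[-1,0,0,0,0,0,94],[-1,0,0,0,0,0,94],[0,0,0,0,0,0,94],[5,0,0,0,0,0,94],[10,0,0,0,0,0,94],[20,0,0,0,0,0,94],[40,0,-20,0,0,0,94],[50,0,-30,0,0,0,94],[50,0,-30,0,0,0,94],[50,0,0,0,0,0,94],[0,0,0,0,0,0,94],[0,0,0,0,0,0,94]]]'

```text
time: 25.48
tool_pos: [0.3563, 0.0372, 0.2835]
ee_rot: [3.142, 0.002, 3.106]
wrist_force: [0.6, -0.1, 0.8]
width: 0.0938
finger_force: 0.0
```

```bash
python3 fit.py "(.603,.035,1.536)" f9
python3 - <<'E'
from h import *
T=eyes.snapshot("top")
for n in ["ink_a","cup","tape","dryer","wash"]:
    for r in models.tip_of(T,n)[:3]: print(n,np.round(r["xy"],1),round(r["confidence"],2))
E
```

```text
T [0.6047 0.0334 1.5384] [2.932e+01 1.297e+03 6.500e-01] tidy: ctr,left,right [ -17.    7.  -17.  142.  -17. -128.] 0.1
S [0.5991 0.0344 1.5769] [3.8467e+02 7.9100e+02 5.7000e-01] tidy: ctr,left,right [ -23.    8.  -28.  143.  -17. -127.] 2.4
25.675 [0.3571 0.0371 0.2831] [ 3.142 -0.     3.106] [ 0.3 -0.3 -0.6]
ink_a [389.2 170.2] 0.65
ink_a [237.6 154.4] 0.57
ink_a [175.2 172.8] 0.57
cup [475.  169.1] 0.56
tape [493.3 229.6] 0.8
dryer [143.9 249.4] 0.62
wash [460.1 263.8] 0.73
```

Flush in the top view (0.1°). The scene fit is unreliable here because the moulding is partly hidden. Bystanders haven't moved, so I'm handing in.

```bash
python3 -c "
from bench import robot
print(robot.close_job())"
```

```text
the job is handed in; nothing more can be done
None
```

The moulding lies flat in the bay, flush along the back board to about 0.1° in the top view; its right end went in behind the post first, then its left end round, all by pushing, and the job was handed in at about 26 s with no bystander visibly moved.

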